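# Pump up the lens edger's lubricator until its pressure pin is out

## Task

Charge the lens edger's lubrication line with the fingertips: first push the small vent lever round until it is fully closed, then pump the spring plunger with full strokes until the steel indicator pin stands fully out, and stop pumping there, before the relief valve lifts. Leave the vent closed and the plunger up, keep off the pin and the relief cap, and leave the other things on the counter where they are.

Things in the scene. Friction and masses are not known exactly. Their poses are not given: they have to be found in the camera images.
- pump: fixed lubricator and lens edger, one unit; origin on the counter under the plunger's axis, x away from the robot at yaw 0, y left. Along y at x = 0, in mm: oil reservoir (y -78, 80 wide, 148 high), pump barrel (y 0, 123 high), low manifold (y 28 to 144, 58 high) with indicator (y 62) and relief valve (y 108), vent valve (y 164). A pipe under 45 high runs round the vent valve.
- edger_side (a point): on the left side of the edger, 100 mm above the counter: the cream grinder with a water tank that is part of the same unit, right of the lubricator, 268 mm high; in the pump's frame it fills x -65 to 235 mm and y -500 to -180 mm.
- plunger (a joint): downward travel of the plunger in m: 0 = up at rest, 0.028 = at its bottom stop. A spring returns it: 8 N to start moving, about 14 to 18 N at the bottom. Only a full stroke counts (0.025 or more down, then back up to within 0.002 of the top); short strokes move nothing on.
- plunger_top (a point): centre of the top of the plunger's black mushroom knob, 42 mm across, slightly domed; 205 mm above the counter when the plunger is up. The knob is the highest part of the lubricator.
- vent (a joint): angle of the vent lever in rad: 0 = closed, against its stop, the lever across the valve pointing along the pump's +x; positive = open, turned counter-clockwise seen from above (1.5 points along the pump's +y). It starts at 1.0 to 1.5, turns stiffly (0.1 N m) and stays where it is left. While it is open, pumping builds no pressure.
- vent_stem (a point): on the vent lever's vertical pivot axis, at mid-height of the lever's grip, 94 mm above the counter, 164 mm left of the plunger's axis (pump +y).
- vent_grip (a point): middle of the black grip of the vent lever, 63 mm from the pivot axis; the grip is 50 mm long, 15 mm wide and 14 mm high, its centre 94 mm above the counter, its underside 87 mm.
- pin (a joint): how far the indicator pin is out, in m: 0 = in, 0.018 = fully out. It stays in for the first strokes, comes about half-way out with the next to last and fully out with the last needed stroke, and stays out. It takes 3 to 6 full strokes, depending on the pressure already in the line, which is not shown otherwise.
- pin_tip (a point): centre of the top of the indicator pin: a bare steel pin 13 mm across that rises out of a hexagonal brass body 26 mm wide whose top is 92 mm above the counter; the tip stands 3 mm proud of the body when in and 21 mm when fully out. 62 mm left of the plunger's axis.
- indicator: the indicator pin itself, not to be touched; origin on its axis, level with the top of its brass body when in.
- relief (a joint): lift of the relief valve's cap in m: 0 = shut, up to 0.004 when lifted. One stroke more than needed leaves it shut; a second one lifts it.
- relief_top (a point): centre of the top of the relief valve's dark steel cap, 13 mm across, 76 mm above the counter, 108 mm left of the plunger's axis, on a brass hexagon.
- relief_cap: the relief valve's cap, not to be touched; origin 6 mm below its top.
- dispenser: bystander: loose white push-top alcohol dispenser bottle, 72 mm across, 128 mm high; origin at its base
- pliers: bystander: loose steel optical pliers lying flat, 150 x 50 mm, 12 mm high; origin in the middle on the counter, x along them
- screwdriver: bystander: loose small screwdriver lying flat, 150 mm long, about 20 mm high; origin on the counter, x along it
- lens: bystander: loose clear round lens lying flat, 68 mm across, 8.5 mm high; origin at its underside
- tray: bystander: loose blue job tray with spectacle frames, 130 x 210 mm, 45 mm high; origin under its centre
- lens_clock: bystander: loose steel lens clock (dial gauge) lying flat, 54 mm across, 16 mm high; origin under the dial
- brush_cup: bystander: loose white cup, 64 mm across and 70 mm high, with brushes standing out to about 130 mm; origin at its base

How it is judged (in metres and radians):
On the way, in this order (a step that is already met when the one before it is completed fails the run):
1. the vent lever is pushed fully closed (value of joint vent below 0.1 rad), for 0.2 s.
2. the plunger is pumped until the indicator pin is fully out (value of joint pin above 0.0165 m and value of joint vent below 0.1 rad), for 0.2 s.
At the end, for the whole second after the job is handed in: The indicator pin is at least 16.5 mm out (of 18), the vent lever within 0.10 rad of closed, the plunger back up within 3 mm of its top, and the relief cap less than 1.5 mm lifted (all of step 2 and value of joint plunger below 0.003 m and value of joint relief below 0.0015 m); the robot touches nothing.
It fails at once if pumped on until the relief valve lifts (1.5 mm) (value of joint relief above 0.0015 m).
It fails at once if the robot touches the indicator pin or the relief cap (contact force between any of the fingers, the arm and indicator above 1 N or contact force between any of the fingers, the arm and relief_cap above 1 N).
It fails at once if a bystander is moved more than 25 mm, lifted or tipped over (distance of any of dispenser, pliers, screwdriver, lens, tray, lens_clock, brush_cup from where it was at the start of the episode above 0.025 m or angle between any of dispenser, brush_cup, tray, lens's own z axis and vertical above 0.5 rad).
It also fails if it takes over 51 s, if anything falls off the work surface, if the arm or the gripper's body presses on something with over 40 N, if the wrist force passes 120 N, or if a joint passes its speed limit or range.

## Robot

A 6-joint arm with a two-finger parallel gripper is mounted at the origin on the work surface. World frame = base frame: x ahead of the robot, y to its left, z up, the work surface at z = 0. Lengths are in mm, angles in rad, forces in N, time in s.
With the tool pointing down it reaches from about 350 to 875 mm from the base axis. Payload 4.2 kg.
Tool frame: the origin (TCP) lies midway between the tips of the shut fingers; the grasp point (between the pads) lies 19 mm behind it; z points along the fingers, y is the direction in which the jaws open and shut (so a half turn about z gives the same grasp; the last joint's range is limited). The gripper opens to 85 mm and grips with 20 to 120 N. Pads are 22 mm wide; open, the fingers measure 114 mm over their backs; the gripper's body (76 mm by 85 mm) begins 54 mm behind the grasp point. The pads swing forward as they close: fully open they stand 13 mm farther back than shut.
Start: joints at [-1.005, 0.385, 0.008, 0, -1.194, -0.259], TCP at [188.772, -595.789, 231.312] pointing down, gripper open.
Joint ranges: [-3.14, 3.14], [-1.21, 2.06], [-1.07, 1.41], [-3.16, 2.05], [-2.99, -0.16], [-3.1, 3.1]. Speed limits (rad/s): [2.79, 2.79, 3.14, 3.14, 3.14, 3.14].

## Interface

Orientations are given as a unit quaternion [x, y, z, w].
In Python, from bench import read_state, get_image, job_done, search_frame, regions_of gives the robot as it stands.
- The arm moves only by the tool servo_tool, never from a script. Its arguments are lists of equal length, an entry for each row: "turn": the turn, a rotation vector about the world's x, y, z in rad, a list of three; "dp": the shift along the world's x, y, z in m, a list of three; "fingers": the finger opening in m, from 0 to 0.0854. In form: {"turn": [[rx, ry, rz], ...], "dp": [[tx, ty, tz], ...], "fingers": [fingers, ...]}. A call has exactly 5 rows; each row shifts and turns the pose as measured when the row begins; what a row does not reach is not made up. A row lasts 1/8 s, in which the tool goes at most 62.5 mm and 10.7 degrees, less where a joint would pass 70% of its speed; a pose out of reach is approached as far as the arm can. A call is refused whole if a number of a shift passes 0.0625 or a number of a turn 0.188, either way. A call with a gripper value outside its range is refused whole. The fingers move at their own pace and stop on an object; the grip force is fixed at half the most. Time passes only in rows, so rows that do not move let the fingers close, or fill a call up. It gives the time, the measured TCP pose, the force and the opening at its end, in the units of the state.
- read_state(): the state, without advancing time (a new reading comes with each control period).
- get_image(name): name is "side" or "top"; returns a dict with "img" (384x512x3 uint8, red, green, blue), "vfov" (degrees; the focal length in pixels is half the picture's height over the tangent of half this angle, whatever the lens; pixels are square), "cx", "cy" (the principal point, pixels), "k1" (the pictures are not rectified: a ray, as slopes to the right and down, at radius r is drawn at 1 + k1 r^2 times it, then the intrinsics apply), "world_from_camera" (4x4, takes a point from camera to world coordinates). Camera axes: x right, y down, z forward; pixel columns grow to the right and rows downward; lengths in mm; the calibration is good to about 2 mm. A picture is of the moment at which its call begins. There is no depth.
- job_done(): hands the job in, once; it reports no verdict.
Trained networks look in the newest picture that a camera, given by its name, has taken for a name from the list of things; names that differ only in an ending like _2 or _b are one class to them, and where a whole thing is asked for, a point or a joint stands for the part that bears it (a point fixed in the world has none). Each returns a list of dicts, best first, with "score" (0 to 1); they miss things now and then, are a little off and sometimes report something else, mostly with a low value. They report only what shows in the picture. A call takes as long as a camera call.
- search_frame(query, camera): "box" ([left, top, width, height] in pixels, round what is visible of it).
- regions_of(query, camera): "region" (384x512 bool, what is visible of it) and "box" ([left, top, width, height] in pixels, round what is visible of it).
The state is a dict: "clock": time; "joints": joint angles; "joint_vel": joint speeds; "joint_efforts": joint torques, N m; "position": TCP position; "ee_rot": TCP orientation; "contact_force": force on the tool from outside, world axes, zero at the start; "wrist_torque": the same for the moment, N m; "gripper_width": finger opening in mm.
Only numpy, scipy, OpenCV 4.12 (cv2) and the standard library are available. Lean on these libraries where they do the work, as an engineer would, in place of code of your own. Each camera call takes 0.05 s, during which the arm holds its last target. There are 200 camera calls.

## Working session

There is one attempt and no reset: what is moved stays moved. The work goes in short steps, Python scripts to look and compute and a tool call to move; the robot and the scene stay as the last step left them, time stands still between calls to the robot, and variables do not carry over. Pictures are saved under pics/ and viewed, about 8 in all and at most 12, crops included, and the job is handed in when it is done.

Besides the shell and the picture viewer there is one more tool, called after "Call:" in YAML: its name, and indented under it one key for each argument. servo_tool: Moves the arm, as the interface text tells. Its arguments: {"type":"object","properties":{"turn":{"type":"array","items":{"type":"array","items":{"type":"number"}}},"dp":{"type":"array","items":{"type":"array","items":{"type":"number"}}},"fingers":{"type":"array","items":{"type":"number"}}},"required":["turn","dp","fingers"]}

```bash
mkdir -p pics; cat > h.py <<'E'
import numpy as np,cv2
from bench import *
def cam(n,save=None):
    d=get_image(n)
    if save: cv2.imwrite('pics/'+save,cv2.cvtColor(d['img'],cv2.COLOR_RGB2BGR))
    return d
def par(d):
    f=192/np.tan(np.radians(d['vfov'])/2)
    return np.array([[f,0,d['cx']],[0,f,d['cy']],[0,0,1.]]),f
def ray(d,u,v):
    K,f=par(d); x,y=(u-d['cx'])/f,(v-d['cy'])/f
    s=1.
    for _ in range(30): s=1/(1+d['k1']*(x*x+y*y)*s*s)
    T=np.array(d['world_from_camera']); return T[:3,3],T[:3,:3]@[x*s,y*s,1.]
def atz(d,u,v,z):
    o,r=ray(d,u,v); return o+r*(z-o[2])/r[2]
def proj(d,P):
    T=np.array(d['world_from_camera']); p=T[:3,:3].T@(np.array(P,float)-T[:3,3])
    K,f=par(d); x,y=p[:2]/p[2]; s=1+d['k1']*(x*x+y*y); return np.array([f*x*s+d['cx'],f*y*s+d['cy']])
def tri(a,ua,b,ub):
    o1,r1=ray(a,*ua);o2,r2=ray(b,*ub)
    t=np.linalg.lstsq(np.c_[r1,-r2],o2-o1,rcond=None)[0]
    p,q=o1+r1*t[0],o2+r2*t[1]; return (p+q)/2,np.linalg.norm(p-q)
E
python3 - <<'E'
from h import *
D={n:cam(n,n+'0.png') for n in('top','side')}
for n in D:
    d=D[n];print(n,d['vfov'],d['cx'],d['cy'],d['k1'],np.round(d['world_from_camera'],3).tolist())
    for q in('plunger_top','vent_grip','vent_stem','pin_tip','relief_top','dispenser','brush_cup','tray'):
        print(q,[(np.round(r['box']).tolist(),round(r['score'],2)) for r in search_frame(q,n)[:2]])
print(read_state())
E
```

```text
top 46.2293554502933 244.5023827037275 188.9255159699826 -0.18078952011537303 [[0.02, -0.989, 0.147, 372.317], [-1.0, -0.022, -0.014, 90.583], [0.017, -0.147, -0.989, 1215.994], [0.0, 0.0, 0.0, 1.0]]
plunger_top []
vent_grip [([194.0, 181.0, 36.0, 18.0], 0.73), ([338.0, 230.0, 23.0, 24.0], 0.16)]
vent_stem [([195.0, 75.0, 288.0, 142.0], 0.95), ([194.0, 177.0, 38.0, 23.0], 0.69)]
pin_tip []
relief_top []
dispenser [([144.0, 175.0, 29.0, 31.0], 0.58)]
brush_cup [([195.0, 179.0, 34.0, 17.0], 0.69), ([135.0, 143.0, 24.0, 29.0], 0.68)]
tray [([168.0, 92.0, 81.0, 52.0], 0.65)]
side 45.09168381713038 257.59249105343275 188.03880406320877 -0.18047703002144497 [[-0.911, -0.281, 0.302, 159.951], [-0.412, 0.628, -0.66, 951.059], [-0.004, -0.726, -0.688, 1074.848], [0.0, 0.0, 0.0, 1.0]]
plunger_top [([153.0, 190.0, 70.0, 70.0], 0.7), ([276.0, 153.0, 11.0, 27.0], 0.69)]
vent_grip [([237.0, 215.0, 28.0, 21.0], 0.55), ([273.0, 154.0, 14.0, 22.0], 0.24)]
vent_stem [([232.0, 55.0, 96.0, 195.0], 0.63), ([308.0, 198.0, 17.0, 31.0], 0.59)]
pin_tip [([309.0, 194.0, 16.0, 33.0], 0.6)]
relief_top []
dispen
[... 189 characters left out ...]
: array([-1.00539850e+00,  3.84675965e-01,  7.93227536e-03,  1.06738425e-05,
       -1.19400742e+00, -2.58596826e-01]), 'joint_vel': array([-5.22412624e-04, -5.61943973e-04, -2.03167690e-03,  8.32674531e-05,
        6.73817611e-04, -1.62107365e-03]), 'joint_efforts': array([ 2.44760658e-04, -3.92076194e+01,  1.88619125e+01,  4.19077367e+00,
       -3.30621278e-04,  1.07192002e-05]), 'position': array([ 188.77604242, -595.79985108,  231.34084338]), 'ee_rot': array([-1.52801518e-01,  9.88256898e-01, -2.27042204e-05,  4.50616271e-06]), 'contact_force': array([0.1624138 , 0.08014342, 0.90731989]), 'wrist_torque': array([ 0.04530294, -0.02682816, -0.04813445]), 'gripper_width': 85.47323128041768}
```

```bash
python3 -c "
import cv2,numpy as np
a=cv2.imread('pics/top0.png');b=cv2.imread('pics/side0.png')
cv2.imwrite('pics/c0.png',cv2.resize(np.vstack([a,b]),(800,1200))[:600]);cv2.imwrite('pics/c1.png',cv2.resize(b,(800,600)))"
```

```text
(no output)
```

View pics/c0.png

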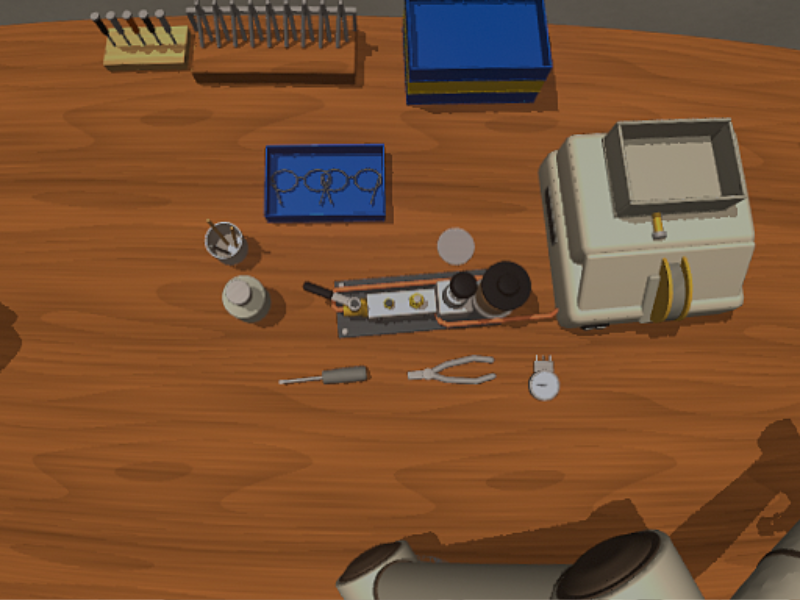

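View pics/c1.png

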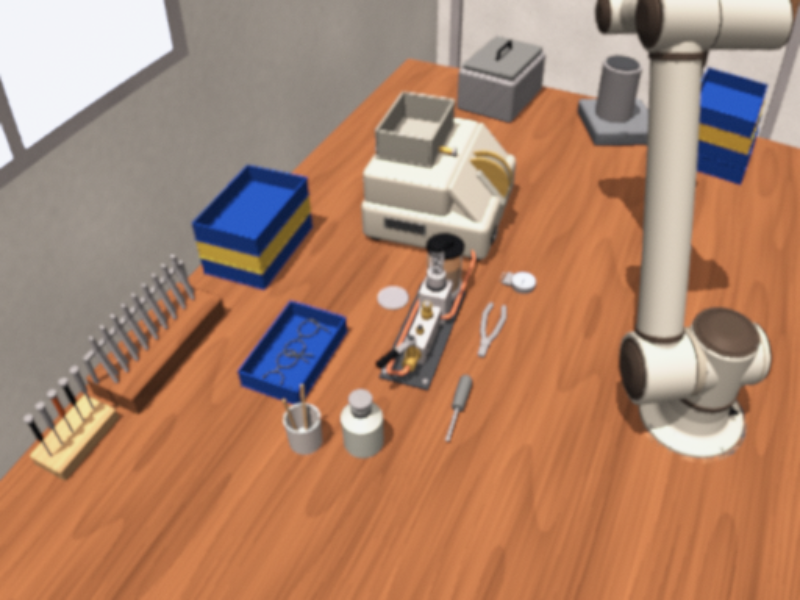

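The top view shows the knob at about (296,182), the vent stem at (227,195) and the grip at (205,187). The side view is small, so I'll enlarge crops of both.

```bash
python3 - <<'E'
from h import *
a=cv2.imread('pics/top0.png')[150:230,180:350];b=cv2.imread('pics/side0.png')[140:260,220:330]
a=cv2.resize(a,(680,320),interpolation=3);b=cv2.resize(b,(275*2,300*2),interpolation=3)
cv2.imwrite('pics/a1.png',a);cv2.imwrite('pics/b1.png',b)
d=cam('top');s=cam('side')
k=atz(d,295.7,182.4,205);v=atz(d,226.6,194.6,94);g=atz(d,204.8,187,94)
print(k,v,g,np.linalg.norm((k-v)[:2]),np.linalg.norm((g-v)[:2]))
for p in(k,v,g):print(proj(s,p))
E
```

```text
[540.71990821 -40.16845459 205.        ] [524.16262085 119.86648071  94.        ] [542.28995721 175.37958896  94.        ] 160.88916769375842 58.39782111850506
[279.61935443 154.74542342]
[262.74641903 218.24838227]
[248.89864159 229.51557287]
```

View pics/a1.png

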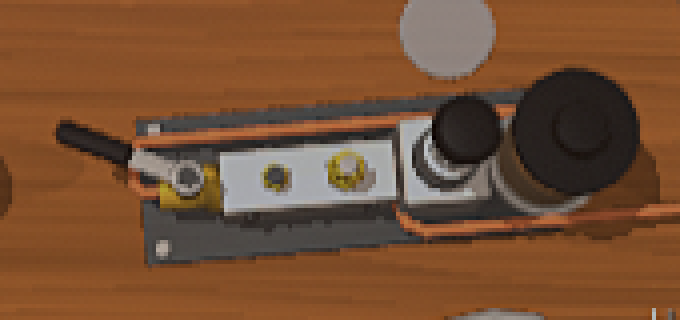

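View pics/b1.png

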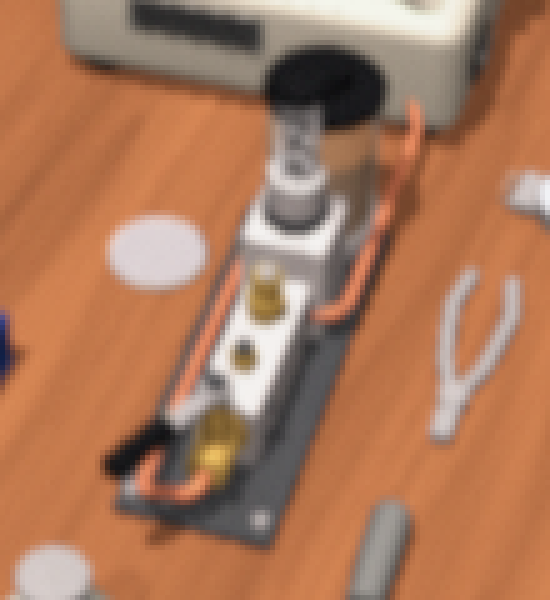

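The knob and stem triangulate consistently in both views: knob about (541,-40), stem (524,120), pump yaw about 0.10, vent about 1.15 rad. The path swings in front of the edger to the left side of the lever.

Call:
servo_tool:
  turn:
    - [0,0,0]
    - [0,0,0]
    - [0,0,0]
    - [0,0,0]
    - [0,0,0]
  dp:
    - [0.022,0.055,0.004]
    - [0.022,0.055,0.004]
    - [0.022,0.055,0.004]
    - [0.022,0.055,0.004]
    - [0.022,0.055,0.004]
  fingers: [0,0,0,0,0]

```text
clock: 1.62
position: [299.7, -316.6, 250.0]
ee_rot: [-0.149, 0.989, -0.0, -0.0]
contact_force: [1.6, 0.2, -1.2]
gripper_width: 0.2
```

Call:
servo_tool:
  turn:
    - [0,0,0]
    - [0,0,0]
    - [0,0,0]
    - [0,0,0]
    - [0,0,0]
  dp:
    - [0.022,0.055,0.0]
    - [0.022,0.055,0.0]
    - [0.022,0.055,0.0]
    - [0.022,0.055,0.0]
    - [0.022,0.055,0.0]
  fingers: [0,0,0,0,0]

```text
clock: 2.25
position: [412.1, -32.4, 253.2]
ee_rot: [-0.149, 0.989, -0.001, 0.005]
contact_force: [0.6, -0.9, -0.5]
gripper_width: -0.0
```

Call:
servo_tool:
  turn:
    - [0,0,0]
    - [0,0,0]
    - [0,0,0]
    - [0,0,0]
    - [0,0,0]
  dp:
    - [0.025,0.055,0.0]
    - [0.025,0.055,0.0]
    - [0.025,0.055,0.0]
    - [0.022,0.045,-0.02]
    - [0,0,0]
  fingers: [0,0,0,0,0]

```text
clock: 2.88
position: [512.2, 189.4, 233.9]
ee_rot: [-0.153, 0.988, -0.001, 0.007]
contact_force: [-0.6, -0.9, 0.5]
gripper_width: 0.0
```

```bash
python3 - <<'E'
from h import *
d=cam('top','t1.png');s=cam('side','s1.png');p=read_state()['position'];print(p,proj(d,p),proj(s,p))
k,e=tri(d,(296.7,182),s,(279,155));v,e2=tri(d,(226.7,194.5),s,(263,217));g,e3=tri(d,(203.2,185.7),s,(247.4,229.4))
print(k,e,v,e2,g,e3)
a=cv2.imread('pics/t1.png')[130:250,140:320];b=cv2.imread('pics/s1.png')[140:290,190:330]
cv2.imwrite('pics/ab2.png',np.hstack([cv2.resize(a,(450,300)),cv2.resize(b,(280,300))]))
E
```

```text
[511.98210321 187.27921063 236.1759648 ] [194.41087952 190.71181157] [256.64662375 199.63935153]
[542.99157362 -42.82418146 201.10605004] 1.3052487424166666 [523.6464999  119.46716883  99.14440645] 0.16032568103037784 [545.03451382 179.28033207  97.25004725] 0.03381517840108486
```

View pics/ab2.png

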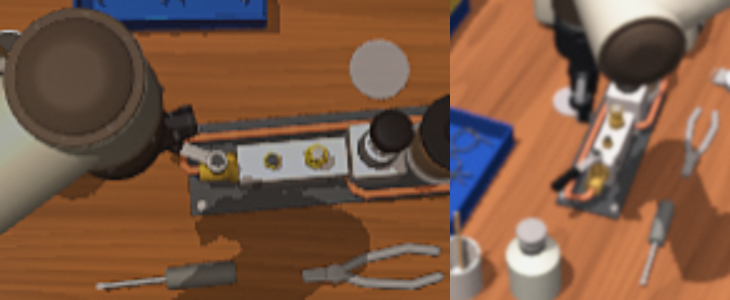

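The fingertip projects where it shows in the side view (about (257,199)), and the grip is still at its place. I'll go down beside the lever.

Call:
servo_tool:
  turn:
    - [0,0,0]
    - [0,0,0]
    - [0,0,0]
    - [0,0,0]
    - [0,0,0]
  dp:
    - [-0.002,-0.003,-0.045]
    - [0,0,-0.045]
    - [0,0,-0.045]
    - [0,0,-0.02]
    - [0,0,0]
  fingers: [0,0,0,0,0]

```text
clock: 3.6
position: [510.6, 179.4, 84.2]
ee_rot: [-0.149, 0.989, 0.002, 0.014]
contact_force: [0.7, 0.7, -0.4]
gripper_width: 0.3
```

Call:
servo_tool:
  turn:
    - [0,0,0]
    - [0,0,0]
    - [0,0,0]
    - [0,0,0]
    - [0,0,0]
  dp:
    - [0.01,-0.003,-0.004]
    - [0.015,-0.001,-0.001]
    - [0.015,-0.005,0]
    - [0.014,-0.01,0]
    - [0,0,0]
  fingers: [0,0,0,0,0]

```text
clock: 4.22
position: [568.0, 158.2, 82.7]
ee_rot: [-0.148, 0.989, 0.003, 0.015]
contact_force: [0.7, -0.2, -0.1]
gripper_width: -0.1
```

Call:
servo_tool:
  turn:
    - [0,0,0]
    - [0,0,0]
    - [0,0,0]
    - [0,0,0]
    - [0,0,0]
  dp:
    - [0.004,-0.008,0]
    - [0.001,-0.006,0]
    - [0,-0.004,0]
    - [0,-0.003,0]
    - [0,0,0]
  fingers: [0,0,0,0,0]

```text
clock: 4.85
position: [574.4, 145.9, 83.2]
ee_rot: [-0.148, 0.989, 0.01, 0.02]
contact_force: [0.4, 0.5, -0.6]
gripper_width: 0.1
```

```bash
python3 - <<'E'
from h import *
d=cam('top','t2.png');s=cam('side','s2.png')
a=cv2.imread('pics/t2.png')[130:250,140:320];b=cv2.imread('pics/s2.png')[140:290,190:330]
cv2.imwrite('pics/ab3.png',np.hstack([cv2.resize(a,(450,300)),cv2.resize(b,(280,300))]))
print(read_state()['position'],read_state()['contact_force'])
E
```

```text
[574.68566375 145.42255624  83.37601251] [-2.14342867  4.9223052  -0.47640219]
```

View pics/ab3.png

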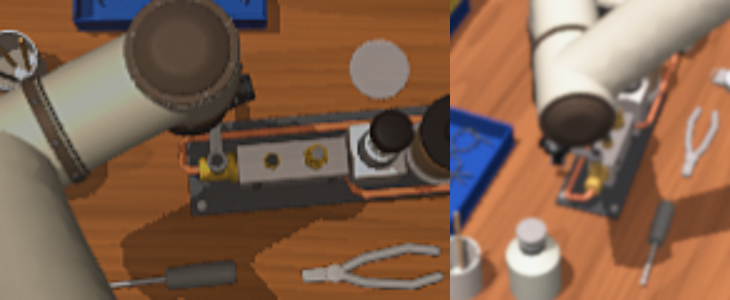

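The lever points nearly along +x now (top view: shank straight up from the stem). I'll press it on to the stop and read the force.

Call:
servo_tool:
  turn:
    - [0,0,0]
    - [0,0,0]
    - [0,0,0]
    - [0,0,0]
    - [0,0,0]
  dp:
    - [0,-0.004,0]
    - [0,-0.004,0]
    - [0,-0.004,0]
    - [0,-0.004,0]
    - [0,-0.004,0]
  fingers: [0,0,0,0,0]

```text
clock: 5.58
position: [575.1, 144.9, 83.9]
ee_rot: [-0.147, 0.988, 0.024, 0.029]
contact_force: [-5.0, 17.0, -0.8]
gripper_width: -0.3
```

Firm against the stop (17 N, no further motion). I'll back off and go up.

Call:
servo_tool:
  turn:
    - [0,0,0]
    - [0,0,0]
    - [0,0,0]
    - [0,0,0]
    - [0,0,0]
  dp:
    - [0,0.02,0]
    - [0,0.015,0.005]
    - [0,0,0.05]
    - [0,0,0.055]
    - [0,0,0.055]
  fingers: [0,0,0,0,0]

```text
clock: 6.2
position: [574.0, 179.2, 250.1]
ee_rot: [-0.148, 0.989, 0.02, 0.025]
contact_force: [1.6, 0.2, 0.7]
gripper_width: 0.1
```

```bash
python3 - <<'E'
from h import *
from scipy.spatial.transform import Rotation as R
q=read_state()['ee_rot'];t=np.array([-.15,.9887,0,0]);print(read_state()['position'],(R.from_quat(t)*R.from_quat(q).inv()).as_rotvec())
E
```

```text
[573.95700852 179.16578302 250.09920338] [-0.04717259  0.04281628  0.00435582]
```

Call:
servo_tool:
  turn:
    - [-0.047,0.043,0.004]
    - [0,0,0]
    - [0,0,0]
    - [0,0,0]
    - [0,0,0]
  dp:
    - [-0.008,-0.055,0]
    - [-0.008,-0.055,0]
    - [-0.008,-0.055,0]
    - [-0.008,-0.05,0]
    - [0,0,0]
  fingers: [0,0,0,0,0]

```text
clock: 6.82
position: [544.6, -42.1, 260.6]
ee_rot: [-0.151, 0.989, -0.002, 0.008]
contact_force: [0.1, 1.1, -0.4]
gripper_width: 0.4
```

```bash
python3 - <<'E'
from h import *
d=cam('top','t3.png');s=cam('side','s3.png')
a=cv2.imread('pics/t3.png')[130:230,180:330];b=cv2.imread('pics/s3.png')[120:270,190:330]
cv2.imwrite('pics/ab4.png',np.hstack([cv2.resize(a,(450,300)),cv2.resize(b,(280,300))]))
st=read_state();print(st['position'],st['ee_rot'],st['contact_force'],proj(s,st['position']))
E
```

```text
[545.2756177  -39.71325902 260.38841726] [-0.15228814  0.98829953 -0.0017821   0.00831782] [0.86328038 0.61403042 0.33076255] [278.62024404 139.57339983]
```

View pics/ab4.png

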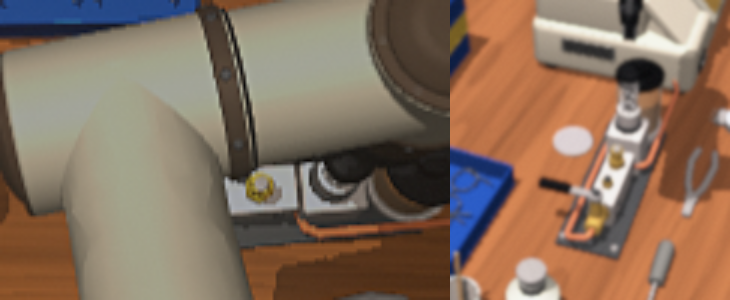

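The side view shows the lever lying across the valve from stem (264,219) to tip (235,211), the finger above the knob, and the indicator visible. I'll check the lever angle numerically while descending.

Call:
servo_tool:
  turn:
    - [0,0,0]
    - [0,0,0]
    - [0,0,0]
    - [0,0,0]
    - [0,0,0]
  dp:
    - [-0.003,-0.001,-0.025]
    - [0,0,-0.018]
    - [0,0,-0.012]
    - [0,0,-0.01]
    - [0,0,-0.01]
  fingers: [0,0,0,0,0]

```text
clock: 7.55
position: [544.7, -37.9, 189.1]
ee_rot: [-0.156, 0.988, -0.005, 0.01]
contact_force: [-6.7, -0.4, 13.0]
gripper_width: 0.0
```

```bash
python3 - <<'E'
from h import *
s=cam('side')
for a in(0,.1,.2,.4):
  t=a+.103;print(a,proj(s,[523.6+88*np.cos(t),119.5+88*np.sin(t),94]),proj(s,[523.6+40*np.cos(t),119.5+40*np.sin(t),94]))
st=read_state();print(st['position'],st['contact_force'])
E
```

```text
0 [234.40028049 211.32077575] [249.87703684 215.06353723]
0.1 [233.48851669 213.42562996] [249.49138683 216.03390106]
0.2 [232.86133206 215.59703764] [249.23852096 217.03005727]
0.4 [232.49822545 220.05701197] [249.14317397 219.06062272]
[544.55470416 -37.84064937 188.2040601 ] [-4.16729331 -0.67415768 10.31521327]
```

Lever matches closed (0 rad). Continuing the first stroke to the bottom.

Call:
servo_tool:
  turn:
    - [0,0,0]
    - [0,0,0]
    - [0,0,0]
    - [0,0,0]
    - [0,0,0]
  dp:
    - [-0.001,-0.002,-0.01]
    - [0,0,-0.008]
    - [0,0,-0.006]
    - [0,0,-0.006]
    - [0,0,-0.006]
  fingers: [0,0,0,0,0]

```text
clock: 8.22
position: [545.0, -38.2, 176.1]
ee_rot: [-0.163, 0.986, -0.01, 0.014]
contact_force: [-13.9, 2.5, 27.1]
gripper_width: 0.1
```

Call:
servo_tool:
  turn:
    - [0,0,0]
    - [0,0,0]
    - [0,0,0]
    - [0,0,0]
    - [0,0,0]
  dp:
    - [-0.001,-0.001,0.02]
    - [-0.002,-0.001,0.018]
    - [0,0,0]
    - [0,0,0]
    - [0,0,0]
  fingers: [0,0,0,0,0]

```text
clock: 8.85
position: [543.9, -37.2, 218.5]
ee_rot: [-0.165, 0.986, -0.01, 0.017]
contact_force: [-0.1, 0.0, 0.1]
gripper_width: -0.1
```

```bash
cat > look.py <<'E'
from h import *
import sys
from scipy.spatial.transform import Rotation as R
st=read_state();q=st['ee_rot'];t=np.array([-.15,.9887,0,0]);print(st['clock'],st['position'],st['contact_force'],(R.from_quat(t)*R.from_quat(q).inv()).as_rotvec())
s=cam('side',sys.argv[1])['img']
yw=.103;y=np.array([-np.sin(yw),np.cos(yw)]);P=np.array([541.5,-41])+62*y
for z in(92,95,113): print(z,proj(get_image('side'),[*P,z]).round(1))
cv2.imwrite('pics/p_'+sys.argv[1],cv2.resize(cv2.cvtColor(s[165:225,240:300],cv2.COLOR_RGB2BGR),(480,480),interpolation=0))
b=cv2.imread('pics/side0.png')[:,:,::-1].astype(int)
df=np.abs(s.astype(int)-b).sum(2)[170:210,258:290]
print('diff',df.sum());np.set_printoptions(linewidth=200);print(s[178:206,266:282].mean(2).astype(int))
E
python3 look.py q1.png
```

```text
8.85 [543.87548379 -37.16766487 218.53240234] [-0.09764331  0.02347523  0.05891128] [ 0.01487099  0.0370748  -0.03123472]
92 [272.7 195.7]
95 [272.7 195. ]
113 [272.8 190.7]
diff 9588
[[130 131 133 132 132 153 169 153 140 152 165 181 192 195 195 186]
 [131 134 132 129 140 164 171 142 128 134 142 150 158 159 157 146]
 [132 134 130 128 152 184 168 131 123 133 138 142 142 140 136 130]
 [134 131 124 130 174 202 169 121 117 130 139 142 140 139 134 129]
 [134 128 119 144 200 217 176 113 102 118 131 136 136 136 130 124]
 [132 123 121 165 221 232 191 121  84  92 109 117 122 121 117 108]
 [128 119 132 187 234 239 217 161 108  83  79  85  92  93  88  80]
 [126 124 154 213 239 243 236 213 174 129  93  78  74  74  74  82]
 [126 131 171 223 240 242 242 238 226 197 159 133 126 126 127 147]
 [123 128 164 208 229 235 239 239 237 232 216 204 202 202 203 215]
 [117 116 141 171 192 206 218 225 228 231 231 232 233 234 234 238]
 [109 110 131 147 156 162 173 181 187 202 210 217 222 226 229 236]
 [102 114 136 143 145 146 149 153 157 164 169 173 181 187 195 209]
 [107 128 142 144 145 150 154 156 153 150 147
[... 260 characters left out ...]
 150 157 169 169 166 161 152]
 [154 151 159 163 145 137 139 137 134 137 171 203 212 210 198 176]
 [150 140 168 179 145 115 113 112 108 125 182 227 237 236 228 198]
 [137 141 179 181 144 112 103 101  95 114 176 229 241 242 235 198]
 [127 152 192 177 143 121 110 102  96 112 162 218 238 241 229 180]
 [128 173 204 177 143 128 122 114 109 115 144 197 235 237 210 151]
 [143 201 220 183 138 125 125 120 113 110 124 182 230 231 185 122]
 [170 225 231 193 138 114 112 110 106 101 126 185 227 217 155 101]
 [200 236 236 211 160 124 115 107 114 132 169 209 227 195 129  90]
 [221 239 239 228 199 172 155 149 167 195 219 233 222 171 108  87]
 [232 240 240 237 231 222 212 212 222 234 240 236 207 144  98  93]]
```

Pin tip is in (bright at row 193.5). Second stroke, recentring.

Call:
servo_tool:
  turn:
    - [0.015,0.037,-0.031]
    - [0,0,0]
    - [0,0,0]
    - [0,0,0]
    - [0,0,0]
  dp:
    - [-0.003,-0.004,-0.014]
    - [0,0,-0.016]
    - [0,0,-0.014]
    - [0,0,-0.01]
    - [0,0,-0.01]
  fingers: [0,0,0,0,0]

```text
clock: 9.68
position: [542.4, -42.0, 175.8]
ee_rot: [-0.152, 0.988, -0.002, 0.002]
contact_force: [-26.7, 12.2, 60.8]
gripper_width: 0.1
```

Call:
servo_tool:
  turn:
    - [0,0,0]
    - [0,0,0]
    - [0,0,0]
    - [0,0,0]
    - [0,0,0]
  dp:
    - [0,0,0.02]
    - [0,0,0.018]
    - [0,0,0]
    - [0,0,0]
    - [0,0,0]
  fingers: [0,0,0,0,0]

```text
clock: 10.3
position: [541.7, -42.8, 214.8]
ee_rot: [-0.15, 0.989, -0.001, 0.001]
contact_force: [-0.2, 0.3, 0.5]
gripper_width: -0.1
```

```bash
sed -i 's/^print(.diff.*$/print("diff",df.sum(),"to q1",np.abs(s.astype(int)-cv2.imread("pics\/q1.png")[:,:,::-1].astype(int)).sum(2)[180:202,266:280].sum());print(s[182:204,271:276].mean((1,2)).astype(int))/' look.py; python3 look.py q2.png
```

```text
10.3 [541.6582661  -42.7546185  214.77040044] [-0.22884523  0.25499236  0.4590883 ] [ 0.00238158  0.0015325  -0.00041213]
92 [272.7 195.7]
95 [272.7 195. ]
113 [272.8 190.7]
diff 10150 to q1 751
[145 144 162 199 229 237 221 181 154 153 167 182 182 164 137 115 105 108
 118 119 108 119]
```

Pin unchanged. Third stroke.

Call:
servo_tool:
  turn:
    - [0,0,0]
    - [0,0,0]
    - [0,0,0]
    - [0,0,0]
    - [0,0,0]
  dp:
    - [0,0.001,-0.014]
    - [0,0,-0.014]
    - [0,0,-0.012]
    - [0,0,-0.008]
    - [0,0,-0.006]
  fingers: [0,0,0,0,0]

```text
clock: 11.12
position: [544.0, -42.1, 176.1]
ee_rot: [-0.154, 0.988, -0.005, 0.006]
contact_force: [-16.3, 7.0, 39.2]
gripper_width: 0.4
```

Call:
servo_tool:
  turn:
    - [0,0,0]
    - [0,0,0]
    - [0,0,0]
    - [0,0,0]
    - [0,0,0]
  dp:
    - [0,0,0.02]
    - [0,0,0.018]
    - [0,0,0]
    - [0,0,0]
    - [0,0,0]
  fingers: [0,0,0,0,0]

```text
clock: 11.75
position: [542.3, -41.3, 214.1]
ee_rot: [-0.155, 0.988, -0.005, 0.005]
contact_force: [0.6, -0.3, -1.5]
gripper_width: -0.3
```

```bash
python3 look.py q3.png
```

```text
11.75 [542.27687611 -41.34227509 214.09348076] [ 0.62139914 -0.26785692 -1.51165923] [ 0.00881885  0.01088475 -0.00975791]
92 [272.7 195.7]
95 [272.7 195. ]
113 [272.8 190.7]
diff 10293 to q1 922
[146 144 161 199 229 237 221 182 155 155 171 184 182 164 138 116 106 108
 118 118 108 118]
```

Call:
servo_tool:
  turn:
    - [0.009,0.011,-0.01]
    - [0,0,0]
    - [0,0,0]
    - [0,0,0]
    - [0,0,0]
  dp:
    - [0,0,-0.014]
    - [0,0,-0.014]
    - [0,0,-0.012]
    - [0,0,-0.008]
    - [0,0,-0.006]
  fingers: [0,0,0,0,0]

```text
clock: 12.58
position: [544.5, -41.7, 176.2]
ee_rot: [-0.152, 0.988, -0.002, 0.004]
contact_force: [-16.6, 7.7, 37.5]
gripper_width: 0.1
```

Call:
servo_tool:
  turn:
    - [0,0,0]
    - [0,0,0]
    - [0,0,0]
    - [0,0,0]
    - [0,0,0]
  dp:
    - [0,0,0.02]
    - [0,0,0.018]
    - [0,0,0]
    - [0,0,0]
    - [0,0,0]
  fingers: [0,0,0,0,0]

```text
clock: 13.2
position: [543.3, -41.3, 214.1]
ee_rot: [-0.152, 0.988, -0.001, 0.002]
contact_force: [0.1, 0.2, 0.4]
gripper_width: 0.2
```

```bash
python3 look.py q4.png; python3 -c "
import cv2,numpy as np
cv2.imwrite('pics/cmp.png',np.hstack([cv2.resize(cv2.imread('pics/'+n)[165:215,255:295],(384,480),interpolation=2) for n in('q1.png','q4.png')]))"
```

```text
13.2 [543.28718637 -41.26835123 214.10512049] [0.05235676 0.18235867 0.41249929] [ 0.00209846  0.0049303  -0.00384692]
92 [272.7 195.7]
95 [272.7 195. ]
113 [272.8 190.7]
diff 13096 to q1 4010
[145 144 161 199 229 237 221 187 173 176 164 138 125 129 128 115 105 108
 118 119 109 119]
```

View pics/cmp.png

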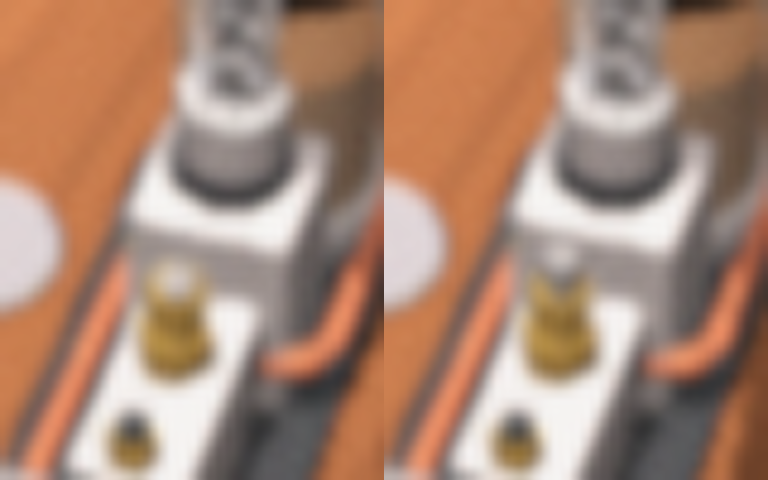

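The pin tip rose from crop row 280 to about 257, which is 2.4 px or roughly 10 mm: half-way out. One more stroke should finish it.

Call:
servo_tool:
  turn:
    - [0.002,0.005,-0.004]
    - [0,0,0]
    - [0,0,0]
    - [0,0,0]
    - [0,0,0]
  dp:
    - [-0.001,0,-0.014]
    - [0,0,-0.014]
    - [0,0,-0.012]
    - [0,0,-0.008]
    - [0,0,-0.006]
  fingers: [0,0,0,0,0]

```text
clock: 14.02
position: [544.8, -41.6, 176.2]
ee_rot: [-0.153, 0.988, -0.004, 0.005]
contact_force: [-16.4, 7.1, 39.4]
gripper_width: 0.2
```

Call:
servo_tool:
  turn:
    - [0,0,0]
    - [0,0,0]
    - [0,0,0]
    - [0,0,0]
    - [0,0,0]
  dp:
    - [0,0,0.02]
    - [0,0,0.02]
    - [0,0,0.02]
    - [0,0,0.02]
    - [0,0,0]
  fingers: [0,0,0,0,0]

```text
clock: 14.65
position: [543.7, -40.8, 258.5]
ee_rot: [-0.154, 0.988, -0.003, 0.005]
contact_force: [0.1, -0.9, -0.4]
gripper_width: -0.3
```

```bash
python3 look.py q5.png; python3 -c "
import cv2,numpy as np
cv2.imwrite('pics/cmp2.png',np.hstack([cv2.resize(cv2.imread('pics/'+n)[145:235,225:297],(384,480),interpolation=2) for n in('q4.png','q5.png')]))"
```

```text
14.65 [543.66859534 -40.77740822 258.49467274] [ 0.06440928 -0.90040866 -0.37914957] [ 0.00440495  0.01125644 -0.00736757]
92 [272.7 195.7]
95 [272.7 195. ]
113 [272.8 190.7]
diff 9019 to q1 6730
[143 143 159 197 228 236 227 202 174 143 117 112 118 127 126 111 102 105
 116 117 106 117]
```

View pics/cmp2.png

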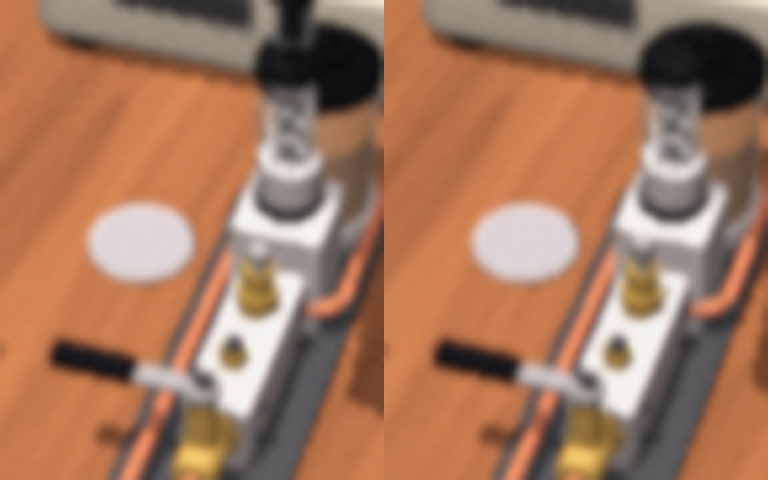

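The pin has risen again: the tip's brightening is now at rows 188–190, about 4.3 px above its start, which is 18 mm. The lever still points along +x, the knob is up and the finger is clear. Handing in.

```bash
python3 -c "
from bench import *
print(job_done())"
```

```text
the job is handed in; nothing more can be done
None
```

I closed the vent and pumped the plunger five full strokes until the indicator pin came out, then lifted clear and handed in at about 15 s of the 51 s allowed. No verdict was reported.

- **Vent:** I pushed the lever round to its stop, where it held against 17 N without moving. In the side view it matches the closed position, and it had not moved in the last picture.
- **Strokes:** The plunger bottomed out each time, with the fingertip at about 176 mm, and came back up each time. The second stroke pressed harder than I meant, at about 61 N upward; I eased the rest to under 40 N.
- **Pin:** It stayed in for strokes 1 to 3, rose about half-way (about 10 mm) on stroke 4, and rose again on stroke 5. I measured it by its rise in the side view, about 4.3 px in total, where 18 mm fully out would be 4.3 px.
- **Final state:** The knob is up and the measured contact force was about zero. I never went near the pin, the relief cap or the loose items. I made no separate measurement of the relief cap or the loose items at the end.

The least certain check is the pin. Its tip blends into the white block behind it at that resolution, so the final height also relies on it having gone half out and then risen again on the next stroke.

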